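# Warm the bowl, switch off the empty warming plate

### The job

The bowl has been set down too far forward on its warming plate, hanging over the switch: slide it back to the middle of that plate's marked ring without lifting or tipping it, then switch that plate on by pressing the far end of its rocker. Also switch off the empty plate, which was left on, by pressing the near end of its rocker. Leave the mug and its plate, which stays on, and everything else as they are.

Things in the scene. Friction and masses are not known exactly. Their poses are not given: they have to be found in the camera images.
- bowl: white ceramic bowl, 115 mm across the rim, 51 mm tall, foot 70 mm across; stands loose on its warming plate's steel deck, 43 to 55 mm short of the ring's middle (nearer the switch), its rim hanging over the far end of that plate's rocker. Origin: centre of its underside, z up; its yaw means nothing. 0.1 to 0.2 kg; slides when pushed on its side 20 to 45 mm above the deck
- mug: dotted mug, 82 mm body, 114 mm with handle, 91 mm tall, standing on the ring of another plate. Origin: centre of the underside of its bounding box, z up. Not to be moved
- ring_bowl (a point): middle of the marked ring (100 mm across) on the flat steel deck of the bowl's plate, on its surface. The three plates are alike and fixed: white cases 244 mm deep, 130 mm wide, side by side about 175 mm apart in any order. x points from the switch to the plate's far end (roughly away from the robot), y left, z up. The deck ends 84 mm before this point, 74 mm behind it, 61 mm beside it
- ring_mug (a point): the same point and axes on the plate that carries the mug
- ring_empty (a point): the same point and axes on the empty plate
- switch_bowl (a point): centre of the upper face of the black rocker of the bowl's plate when level: 125 mm before the ring's middle (plate -x), 6 mm above the deck; axes as the ring's; fixed. The rocker is a paddle 60 mm long (along x), 34 mm wide, pivoted about y 6 mm below this point; a small grey ridge marks its far end. Its raised end stands about 7 mm above this point, its low end 7 mm below
- switch_mug (a point): the same point and axes on the mug's plate
- switch_empty (a point): the same point and axes on the empty plate
- rocker_bowl (a joint): angle of that rocker, rad: 0 = off (near end, towards the robot, down), 0.5 = on (far end down). Over-centre: it springs away from 0.25 to the nearer end and stays there. Pressing the raised end straight down 20 mm from the pivot takes about 4 N at first, falling to nothing at mid-travel. Starts at 0
- rocker_mug (a joint): the same for the mug's plate. Starts on (0.5) and must stay on
- rocker_empty (a joint): the same for the empty plate. Starts on (0.5)
- jar: glass jar, 71 mm across, 110 mm tall, standing left of the plates; origin: centre of its underside. Not to be moved
- mill: wooden salt mill, 55 mm across, 164 mm tall, standing left of the plates; origin: centre of its underside. Not to be moved

How it is judged:
On the way, in this order (a step that is already met when the one before it is completed fails the run):
1. the bowl stands on the middle of its plate's ring (within 15 mm) (horizontal distance between bowl and ring_bowl below 0.015 m), for 0.2 s.
2. the bowl's plate is switched on (value of joint rocker_bowl above 0.4 rad), for 0.2 s.
At the end, for the whole second after the job is handed in: The bowl stands upright and at rest on its plate's deck, its centre within 15 mm of the ring's middle; the rocker of the bowl's plate is on (over 0.4 rad), that of the empty plate off (under 0.1 rad), that of the mug's plate still on (horizontal distance between bowl and ring_bowl below 0.015 m and z of bowl in the frame of ring_bowl below 0.005 m and angle between bowl's own z axis and vertical below 0.1 rad and linear speed of bowl below 0.02 m/s and value of joint each of rocker_bowl, rocker_mug above 0.4 rad and value of joint rocker_empty below 0.1 rad); the robot touches nothing.
It fails at once if the bowl is lifted more than 15 mm off the deck (z of bowl in the frame of ring_bowl above 0.015 m).
It fails at once if the bowl is tipped by more than 20 degrees (angle between bowl's own z axis and vertical above 0.35 rad).
It fails at once if the mug's plate is switched off (value of joint rocker_mug below 0.25 rad).
It fails at once if the mug, jar or mill is moved more than 20 mm (distance of any of mug, jar, mill from where it was at the start of the episode above 0.02 m).
It also fails if it takes over 64 s, if anything falls off the work surface, if the arm or the gripper's body presses on something with over 40 N, if the wrist force passes 120 N, or if a joint passes its speed limit or range.

### The arm

A 6-joint arm with a two-finger parallel gripper is mounted at the origin on a cart in front of the work surface, level with it; the furniture and walls round the work are solid. World frame = base frame: x ahead of the robot, y to its left, z up, the work surface at z = 0. Lengths are in m, angles in rad, forces in N, time in s.
With the tool pointing down it reaches from about 0.35 to 0.975 m from the base axis. Payload 4.9 kg.
Tool frame: the origin (TCP) lies on the mounting face of the last link; the fingertips stand 173 mm ahead of it and the grasp point (between the pads) lies 155 mm ahead of it; z points along the fingers, y is the direction in which the jaws open and shut (so a half turn about z gives the same grasp; the last joint's range is limited). The gripper opens to 85 mm and grips with 20 to 120 N. Pads are 22 mm wide; open, the fingers measure 114 mm over their backs; the gripper's body (76 mm by 85 mm) begins 54 mm behind the grasp point. The pads swing forward as they close: fully open they stand 13 mm farther back than shut.
Start: joints at [-1.462, 0.053, 1.613, -0, 1.476, -0.119], TCP at [0.141, -0.609, 0.405] pointing down, gripper open.
Joint ranges: [-3.01, 3.01], [-1.01, 2.22], [0.06, 2.58], [-1.02, 4.17], [0.09, 2.62], [-3.14, 3.14]. Speed limits (rad/s): [2.57, 2.57, 3.14, 3.14, 3.14, 3.14].

### API

Orientations are given as a unit quaternion [w, x, y, z].
In Python, from plant import manip gives the robot as it stands.
- The arm moves only by the tool play_rows, never from a script. Its argument "increments" is a list of rows, each an object with "offset": the shift along the tool's x, y, z in mm, a list of three; "twist": the turn about the tool's z in rad; "grip": the opening, from 0 (shut) to 1 (fully open). In form: [{"offset": [dx, dy, dz], "twist": twist, "grip": grip}, ...]. A call has 1 to 5 rows; each row is the pose to reach, as a shift and turn from the pose commanded when the call began, along the tool's axes at that moment; what a row does not reach only later rows make up. A row lasts 1/12 s, in which the tool goes at most 41.7 mm and 7.16 degrees, less where a joint would pass 70% of its speed; a pose out of reach is approached as far as the arm can. A call with a gripper value outside its range is refused whole. The fingers move at their own pace and stop on an object; the grip force is fixed at half the most. Time passes only in rows, so rows that repeat a pose let the fingers close. It gives the time, the measured TCP pose, the force and the opening at its end, in the units of the state.
- manip.state(): the state, without advancing time (a new reading comes with each control period).
- manip.grab_frame(name): name is "side" or "top" or "wrist"; returns the picture (400x640x3 uint8, blue, green, red); there is no depth.
- manip.get_calibration(name): a dict with "fx", "fy", "cx", "cy" (pixels), "T" (4x4, takes a point from camera to world coordinates). Camera axes: x right, y down, z forward; pixel columns grow to the right and rows downward; lengths in m; the calibration is good to about 2 mm. The wrist camera is an equidistant fisheye: a pixel r from the principal point sees the ray r / f radians off the axis. A picture is of the moment at which its call begins: read the wrist's pose just before it. get_calibration takes no time and is no camera call; for the wrist camera it gives the pose at the moment of the call.
- manip.job_done(): hands the job in, once; it reports no verdict.
Trained networks look in the newest picture that a camera, given by its name, has taken for a name from the list of things; names that differ only in an ending like _2 or _b are one class to them, and where a whole thing is asked for, a point or a joint stands for the part that bears it (a point fixed in the world has none). Each returns a list of dicts, best first, with "p" (0 to 1); they miss things now and then, are a little off and sometimes report something else, mostly with a low value. They report only what shows in the picture. A call takes as long as a camera call.
- manip.boxes_of(query, camera): "xyz" ([x, y, z] in m, in the coordinates of the camera as it stood for that picture, good to about 4 mm: the middle of the surface that is visible of it).
- manip.tip_of(query, camera): "xyz" ([x, y, z] in m, in the coordinates of the camera as it stood for that picture, good to about 4 mm: a listed point, or the origin of a listed thing).
The state is a dict: "time": time; "joint_pos": joint angles; "joint_vel": joint speeds; "joint_efforts": joint torques, N m; "tool_pos": TCP position; "tool_rot": TCP orientation; "contact_force": force on the tool from outside, world axes, zero at the start; "ft_torque": the same for the moment, N m; "gripper_width": opening from 0.0 (shut) to 1.0 (fully open).
Only numpy, scipy, OpenCV 4.12 (cv2) and the standard library are available. Lean on these libraries where they do the work, as an engineer would, in place of code of your own. Each camera call takes 0.05 s, during which the arm holds its last target. There are 200 camera calls.

## Working session

There is one attempt and no reset: what is moved stays moved. The work goes in short steps, Python scripts to look and compute and a tool call to move; the robot and the scene stay as the last step left them, time stands still between calls to the robot, and variables do not carry over. Pictures are saved under pics/ and viewed, about 8 in all and at most 12, crops included, and the job is handed in when it is done.

Besides the shell and the picture viewer there is one more tool, called after ">>>" as name([rows], argument=value, ...), one row to a line, values as JSON. play_rows: Moves the arm, as the interface text tells. Its arguments: {"type":"object","properties":{"increments":{"type":"array"}},"required":["increments"]}

```bash
mkdir -p pics; cat > h.py <<'E'
from plant import manip
import numpy as np, cv2
def find(cam, names, fn='tip_of', n=2):
    T=np.array(manip.get_calibration(cam)['T'])
    for q in names:
        for d in getattr(manip,fn)(q,cam)[:n]:
            p=T@np.r_[d['xyz'],1]; print(cam,q,round(d['p'],2),np.round(p[:3],4))
E
python3 - <<'E'
from h import *
s=manip.state(); print(s['tool_pos'],s['tool_rot'],s['gripper_width'])
ims=[manip.grab_frame(c) for c in('side','top')]
cv2.imwrite('pics/a.png',cv2.resize(np.vstack(ims),None,fx=.75,fy=.75))
N=['bowl','mug','ring_bowl','ring_mug','ring_empty','switch_bowl','switch_mug','switch_empty','jar','mill']
find('top',N); find('side',N,n=1)
print(manip.state()['time'])
E
```

```text
[ 0.14110393 -0.60857363  0.40344584] [-1.03964846e-03  9.93520537e-01  1.13647976e-01 -7.88144569e-06] 0.9980018446470399
top bowl 0.84 [ 0.5183 -0.2183  0.0487]
top bowl 0.41 [ 0.5299  0.466  -0.0019]
top mug 0.62 [ 0.5621 -0.0395  0.0463]
top ring_bowl 0.68 [ 0.5632 -0.2101  0.0441]
top ring_mug 0.81 [ 0.571  -0.0303  0.0468]
top ring_empty 0.97 [0.5851 0.1441 0.0493]
top ring_empty 0.64 [ 0.5301  0.4672 -0.003 ]
top switch_bowl 0.73 [ 0.44   -0.2027  0.0524]
top switch_bowl 0.36 [0.5851 0.1423 0.0499]
top switch_mug 0.86 [ 0.4439 -0.0262  0.0518]
top switch_empty 0.63 [0.4648 0.1557 0.0517]
top jar 0.56 [ 5.965e-01  4.280e-01 -1.000e-04]
top mill 0.83 [0.5307 0.4665 0.0011]
side bowl 0.69 [ 0.5146 -0.2215  0.0426]
side mug 0.98 [ 0.5575 -0.0401  0.0457]
side ring_bowl 0.57 [ 0.5629 -0.2092  0.0424]
side ring_mug 0.62 [ 0.5677 -0.0392  0.049 ]
side ring_empty 0.72 [0.5872 0.1353 0.0506]
side switch_bowl 0.89 [ 0.4432 -0.2049  0.0526]
side switch_mug 0.59 [ 0.4456 -0.0277  0.0511]
side switch_empty 0.83 [0.4653 0.1492 0.0551]
side jar 0.91 [ 0.5952  0.4246 -0.005 ]
side mill 0.66 [0.5306 0.4683 0.0028]
1.1
```

View pics/a.png

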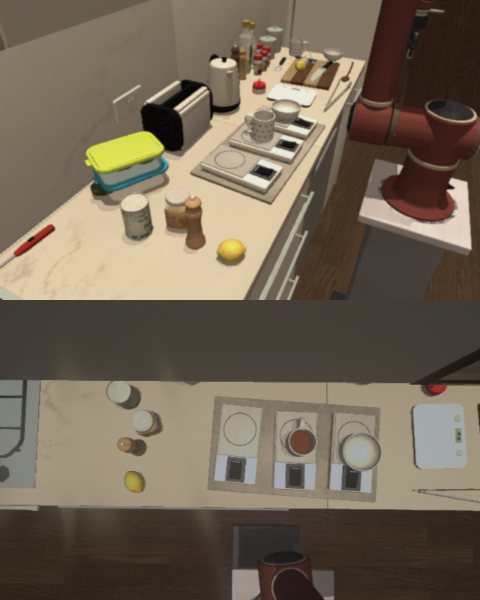

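The bowl is on the right-hand plate (top view, about (360,450)), the mug on the middle one and the empty plate on the left. The networks agree with this: deck z is about 0.045 and plate yaw about -0.066. I'll move over the near side of the bowl with the jaws open, turned to the plate.

>>> play_rows([
  {"offset":[28,-24,0],"twist":0.1,"grip":1},
  {"offset":[56,-48,0],"twist":0.2,"grip":1},
  {"offset":[84,-72,0],"twist":0.294,"grip":1},
  {"offset":[112,-96,0],"twist":0.294,"grip":1},
  {"offset":[140,-120,0],"twist":0.294,"grip":1},
])

```text
time: 1.52
tool_pos: [0.2511, -0.4589, 0.4047]
tool_rot: [0.0, 0.999, -0.033, 0.0]
contact_force: [1.1, -0.1, -0.2]
gripper_width: 1.0
```

```bash
cat >> h.py <<'E'
from scipy.spatial.transform import Rotation as Ro
YAW=-0.066
def delta(t):
    s=manip.state(); R=Ro.from_quat(s['tool_rot'],scalar_first=True).as_matrix()
    print('t',round(s['time'],2),'tcp',np.round(s['tool_pos'],4),'yaw',round(np.arctan2(R[1,0],R[0,0]),3),'tilt',np.round(R[:2,2],3),'F',np.round(s['contact_force'],1),'w',round(s['gripper_width'],2))
    print('offset mm',np.round(R.T@(np.array(t)-s['tool_pos'])*1000,1),'twist',round(np.arctan2(R[1,0],R[0,0])-YAW,3))
E
python3 -c "
from h import *
delta([.4335,-.214,.33])"
```

```text
t 1.52 tcp [ 0.2511 -0.4589  0.4047] yaw -0.067 tilt [ 0. -0.] F [ 1.1 -0.1 -0.2] w 1.0
offset mm [ 165.6 -256.5   74.7] twist -0.001
```

>>> play_rows([
  {"offset":[20,-32,9],"twist":0,"grip":1},
  {"offset":[40,-63,18],"twist":0,"grip":1},
  {"offset":[60,-94,27],"twist":0,"grip":1},
  {"offset":[80,-125,36],"twist":0,"grip":1},
  {"offset":[98,-152,44],"twist":0,"grip":1},
])

```text
time: 1.93
tool_pos: [0.359, -0.3132, 0.3604]
tool_rot: [0.0, 0.999, -0.033, 0.0]
contact_force: [0.7, 0.1, 0.4]
gripper_width: 1.002
```

>>> play_rows([
  {"offset":[20,-32,9],"twist":0,"grip":1},
  {"offset":[40,-63,18],"twist":0,"grip":1},
  {"offset":[60,-94,27],"twist":0,"grip":1},
  {"offset":[66,-104,31],"twist":0,"grip":1},
  {"offset":[66,-104,31],"twist":0,"grip":1},
])

```text
time: 2.35
tool_pos: [0.4317, -0.2135, 0.3284]
tool_rot: [-0.001, 1.0, -0.031, -0.001]
contact_force: [0.3, -0.2, -0.4]
gripper_width: 1.001
```

```bash
python3 - <<'E'
from h import *
delta([.4335,-.214,.33])
for i in range(2):
    im=manip.grab_frame('wrist'); find('wrist',['bowl','ring_bowl','switch_bowl','switch_mug','switch_empty'],n=1)
cv2.imwrite('pics/b.png',im)
manip.grab_frame('top');find('top',['bowl','ring_bowl','switch_bowl'],n=1)
E
```

```text
t 2.35 tcp [ 0.4317 -0.2135  0.3284] yaw -0.062 tilt [-0.002  0.002] F [ 0.3 -0.2 -0.4] w 1.0
offset mm [ 1.8  0.3 -1.6] twist 0.004
wrist bowl 0.88 [ 0.5198 -0.2237  0.0466]
wrist switch_bowl 0.68 [ 0.4357 -0.2027  0.0524]
wrist switch_mug 0.68 [ 0.5198 -0.2258  0.0476]
wrist switch_empty 0.79 [0.4605 0.1514 0.0537]
wrist bowl 0.86 [ 0.5206 -0.225   0.047 ]
wrist switch_bowl 0.71 [ 0.4355 -0.2025  0.0541]
wrist switch_mug 0.76 [ 0.4424 -0.0303  0.0521]
wrist switch_empty 0.69 [0.4633 0.1499 0.0555]
top bowl 0.63 [ 0.5149 -0.2202  0.0443]
top ring_bowl 0.58 [ 0.5625 -0.2101  0.0453]
top switch_bowl 0.86 [ 0.4388 -0.2039  0.0525]
```

View pics/b.png

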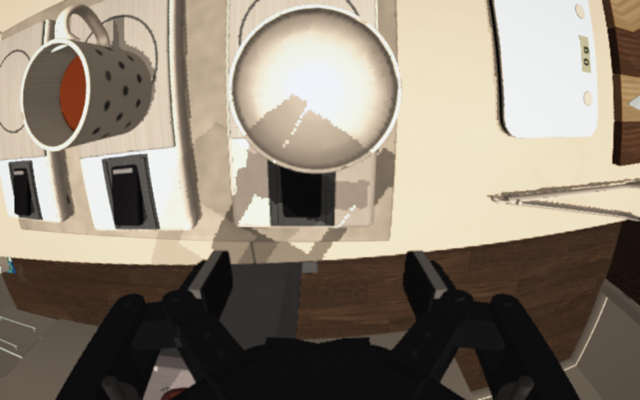

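The wrist view shows the bowl rim spanning columns 230–400, hanging over the rocker at (300,195). The open jaws straddle it, centred near column 318. The bowl is about 44 mm short of the ring and 14 mm to the right. I'll go down and push it with both open fingers so that it centres itself between them.

>>> play_rows([
  {"offset":[0,3,25],"twist":0,"grip":1},
  {"offset":[0,3,50],"twist":0,"grip":1},
  {"offset":[0,3,75],"twist":0,"grip":1},
  {"offset":[0,3,96],"twist":0,"grip":1},
  {"offset":[0,3,96],"twist":0,"grip":1},
])

```text
time: 3.57
tool_pos: [0.4289, -0.2174, 0.2288]
tool_rot: [-0.003, 0.999, -0.033, -0.004]
contact_force: [-0.6, 0.9, -0.7]
gripper_width: 0.995
```

```bash
python3 - <<'E'
from h import *
delta([.563-.050,-.2107+.0033,.232])
im=manip.grab_frame('wrist'); find('wrist',['bowl','ring_bowl','switch_bowl'],n=1)
cv2.imwrite('pics/c.png',im)
E
```

```text
t 3.57 tcp [ 0.4289 -0.2174  0.2288] yaw -0.066 tilt [-0.008  0.005] F [-0.6  0.9 -0.7] w 0.99
offset mm [ 83.2 -15.5  -3.8] twist -0.0
wrist bowl 0.68 [ 0.4342 -0.2037  0.0553]
wrist switch_bowl 0.93 [ 0.4361 -0.2019  0.0536]
```

View pics/c.png

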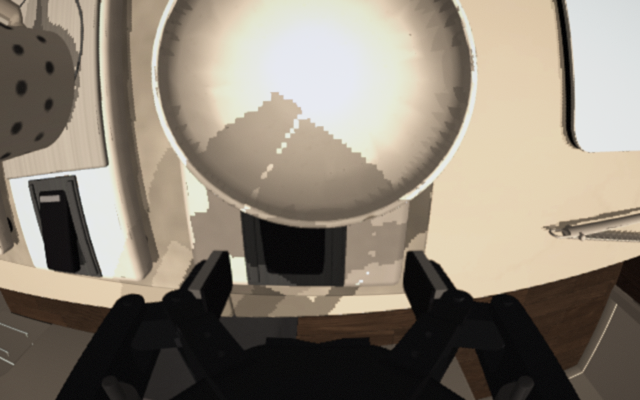

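The bowl is centred between the fingers (bowl column about 316, jaws about 318), and they sit clear on either side of the rocker. Now a gentle push.

>>> play_rows([
  {"offset":[7,0,-1],"twist":0,"grip":1},
  {"offset":[14,0,-3],"twist":0,"grip":1},
  {"offset":[21,0,-3],"twist":0,"grip":1},
  {"offset":[28,0,-3],"twist":0,"grip":1},
  {"offset":[33,0,-3],"twist":0,"grip":1},
])

```text
time: 4.18
tool_pos: [0.465, -0.2211, 0.2374]
tool_rot: [0.0, 0.999, -0.033, 0.001]
contact_force: [-0.3, -0.0, -0.2]
gripper_width: 0.994
```

>>> play_rows([
  {"offset":[4,-1,0],"twist":0,"grip":1},
  {"offset":[8,-3,0],"twist":0,"grip":1},
  {"offset":[12,-4,0],"twist":0,"grip":1},
  {"offset":[16,-5,0],"twist":0,"grip":1},
  {"offset":[20,-6,0],"twist":0,"grip":1},
])

```text
time: 4.6
tool_pos: [0.4843, -0.2161, 0.2366]
tool_rot: [-0.0, 0.999, -0.033, -0.0]
contact_force: [-1.5, -0.5, -1.0]
gripper_width: 1.0
```

>>> play_rows([
  {"offset":[4,-1,0],"twist":0,"grip":1},
  {"offset":[8,-3,0],"twist":0,"grip":1},
  {"offset":[12,-4,0],"twist":0,"grip":1},
  {"offset":[16,-6,0],"twist":0,"grip":1},
  {"offset":[16,-6,0],"twist":0,"grip":1},
])

```text
time: 5.02
tool_pos: [0.5011, -0.2111, 0.2368]
tool_rot: [-0.0, 0.999, -0.033, 0.0]
contact_force: [0.7, 0.0, -0.5]
gripper_width: 0.999
```

```bash
python3 - <<'E'
from h import *
delta([.563-.050,-.2107+.0033,.232])
a=manip.grab_frame('wrist');N=['bowl','ring_bowl','switch_bowl','mug']; find('wrist',N,n=1)
b=manip.grab_frame('top'); find('top',N,n=1)
c=manip.grab_frame('side'); find('side',N,n=1)
cv2.imwrite('pics/d.png',np.vstack([cv2.resize(a,(480,300)),cv2.resize(b[100:300,240:560],(480,300))]))
E
```

```text
t 5.02 tcp [ 0.5011 -0.2111  0.2368] yaw -0.066 tilt [0.001 0.   ] F [ 0.7  0.  -0.5] w 1.0
offset mm [11.6 -4.4  4.8] twist 0.0
wrist bowl 0.66 [ 0.5503 -0.2152  0.0468]
wrist switch_bowl 0.95 [ 0.4353 -0.2035  0.052 ]
wrist mug 0.75 [ 0.5673 -0.0368  0.0456]
top bowl 0.82 [ 0.549  -0.2136  0.0473]
top switch_bowl 0.83 [ 0.4441 -0.2033  0.0515]
top mug 0.71 [ 0.5603 -0.0396  0.0471]
side bowl 0.81 [ 0.5474 -0.216   0.044 ]
side ring_bowl 0.7 [ 0.5625 -0.2104  0.0449]
side switch_bowl 0.9 [ 0.4418 -0.2062  0.0511]
side mug 0.95 [ 0.5572 -0.0384  0.0474]
```

View pics/d.png

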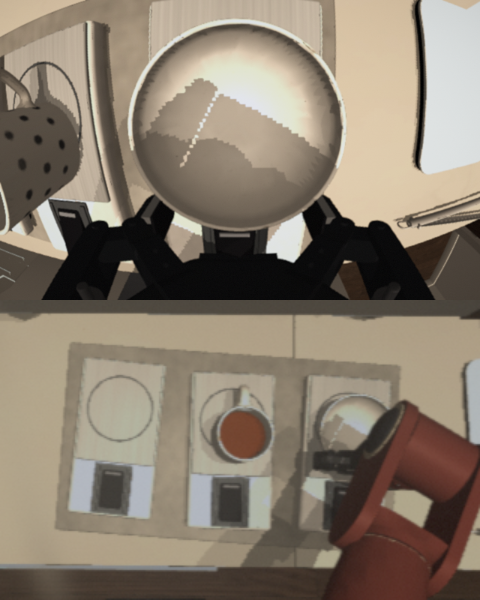

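The push is working. The bowl is at (0.549, -0.215), about 14 mm short and 5 mm to the right of the ring, with its centre 48 mm ahead of the TCP as predicted. One more short push, then back away and look.

>>> play_rows([
  {"offset":[4,-1,0],"twist":0,"grip":1},
  {"offset":[8,-3,0],"twist":0,"grip":1},
  {"offset":[12,-4,0],"twist":0,"grip":1},
  {"offset":[14,-5,0],"twist":0,"grip":1},
  {"offset":[14,-5,0],"twist":0,"grip":1},
])

```text
time: 6.18
tool_pos: [0.5154, -0.2071, 0.2368]
tool_rot: [0.0, 0.999, -0.033, 0.0]
contact_force: [-0.2, -0.9, -0.5]
gripper_width: 1.002
```

>>> play_rows([
  {"offset":[-5,0,0],"twist":0,"grip":1},
  {"offset":[-20,0,0],"twist":0,"grip":1},
  {"offset":[-45,0,0],"twist":0,"grip":1},
  {"offset":[-70,0,-20],"twist":0,"grip":0.7},
  {"offset":[-80,0,-50],"twist":0,"grip":0},
])

```text
time: 6.6
tool_pos: [0.4312, -0.2005, 0.2825]
tool_rot: [-0.003, 0.999, -0.033, -0.005]
contact_force: [-0.1, -0.5, 0.6]
gripper_width: 0.752
```

>>> play_rows([
  {"offset":[0,0,-30],"twist":0,"grip":0},
  {"offset":[0,0,-50],"twist":0,"grip":0},
  {"offset":[0,0,-50],"twist":0,"grip":0},
  {"offset":[0,0,-50],"twist":0,"grip":0},
  {"offset":[0,0,-50],"twist":0,"grip":0},
])

```text
time: 7.02
tool_pos: [0.4345, -0.2017, 0.3356]
tool_rot: [-0.0, 0.999, -0.033, -0.001]
contact_force: [0.2, -0.6, 0.2]
gripper_width: 0.008
```

```bash
python3 - <<'E'
from h import *
delta([.4405,-.2035,.3])
a=manip.grab_frame('wrist');N=['bowl','ring_bowl','switch_bowl','mug']; find('wrist',N,n=1)
b=manip.grab_frame('top'); find('top',N,n=1)
c=manip.grab_frame('side'); find('side',N,n=1)
cv2.imwrite('pics/e.png',np.vstack([cv2.resize(a,(480,300)),cv2.resize(b[100:300,240:560],(480,300))]))
E
```

```text
t 7.02 tcp [ 0.4345 -0.2017  0.3356] yaw -0.066 tilt [-0.001  0.001] F [ 0.2 -0.6  0.2] w 0.01
offset mm [ 6.2  1.4 35.6] twist -0.0
wrist bowl 0.78 [ 0.5648 -0.2096  0.0432]
wrist switch_bowl 0.85 [ 0.4349 -0.2015  0.0515]
wrist mug 0.8 [ 0.5677 -0.038   0.0442]
top bowl 0.57 [ 0.5618 -0.2067  0.0466]
top ring_bowl 0.18 [0.4647 0.1541 0.0514]
top switch_bowl 0.76 [ 0.4397 -0.2029  0.0513]
top mug 0.74 [ 0.5607 -0.038   0.0506]
side bowl 0.83 [ 0.561  -0.2107  0.0447]
side ring_bowl 0.78 [ 0.5633 -0.2109  0.0421]
side switch_bowl 0.77 [ 0.443  -0.2034  0.0499]
side mug 0.7 [ 0.5566 -0.0422  0.0497]
```

View pics/e.png

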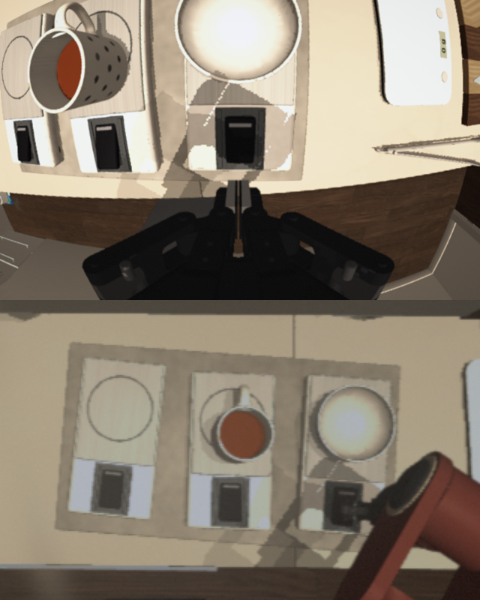

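The bowl is on the ring: three cameras average (0.5625, -0.209) against ring (0.563, -0.211), and the far end of the rocker is now free. Next I press that far end with the closed fingertips.

>>> play_rows([
  {"offset":[14,1,20],"twist":0,"grip":0},
  {"offset":[27,1,40],"twist":0,"grip":0},
  {"offset":[27,1,60],"twist":0,"grip":0},
  {"offset":[27,1,80],"twist":0,"grip":0},
  {"offset":[27,1,90],"twist":0,"grip":0},
])

```text
time: 8.18
tool_pos: [0.4611, -0.2042, 0.244]
tool_rot: [-0.001, 0.999, -0.033, -0.002]
contact_force: [-1.0, -0.3, -0.4]
gripper_width: 0.004
```

>>> play_rows([
  {"offset":[0,0,5],"twist":0,"grip":0},
  {"offset":[0,0,10],"twist":0,"grip":0},
  {"offset":[0,0,15],"twist":0,"grip":0},
  {"offset":[0,0,18],"twist":0,"grip":0},
  {"offset":[0,0,18],"twist":0,"grip":0},
])

```text
time: 8.6
tool_pos: [0.4625, -0.2051, 0.2298]
tool_rot: [0.001, 0.999, -0.033, 0.001]
contact_force: [1.2, 0.4, 2.6]
gripper_width: 0.002
```

```bash
python3 - <<'E'
from h import *
delta([.462,-.2045,.220])
E
```

```text
t 8.6 tcp [ 0.4625 -0.2051  0.2298] yaw -0.066 tilt [ 0.003 -0.001] F [1.2 0.4 2.6] w 0.0
offset mm [-0.6 -0.6  9.8] twist -0.0
```

>>> play_rows([
  {"offset":[0,0,2],"twist":0,"grip":0},
  {"offset":[0,0,4],"twist":0,"grip":0},
  {"offset":[0,0,6],"twist":0,"grip":0},
  {"offset":[0,0,8],"twist":0,"grip":0},
  {"offset":[0,0,8],"twist":0,"grip":0},
])

```text
time: 9.02
tool_pos: [0.4619, -0.2049, 0.2216]
tool_rot: [-0.0, 0.999, -0.033, -0.001]
contact_force: [-2.6, 2.1, 7.8]
gripper_width: -0.003
```

>>> play_rows([
  {"offset":[0,0,-15],"twist":0,"grip":0},
  {"offset":[0,0,-40],"twist":0,"grip":0},
  {"offset":[-20,0,-75],"twist":0,"grip":0},
  {"offset":[-40,0,-110],"twist":0,"grip":0},
  {"offset":[-50,0,-110],"twist":0,"grip":0},
])

```text
time: 9.43
tool_pos: [0.4122, -0.2022, 0.3377]
tool_rot: [0.003, 0.999, -0.033, 0.004]
contact_force: [0.9, -1.7, 0.4]
gripper_width: 0.0
```

```bash
python3 - <<'E'
from h import *
delta([.4455,.1535,.34])
a=manip.grab_frame('wrist');N=['bowl','switch_bowl','switch_empty','mug']; find('wrist',N,n=1)
cv2.imwrite('pics/f.png',a)
E
```

```text
t 9.43 tcp [ 0.4122 -0.2022  0.3377] yaw -0.066 tilt [ 0.008 -0.007] F [ 0.9 -1.7  0.4] w 0.0
offset mm [   9.8 -357.1   -4.4] twist -0.0
wrist bowl 0.56 [ 0.5626 -0.2087  0.0421]
wrist switch_bowl 0.64 [ 0.4299 -0.199   0.05  ]
wrist switch_empty 0.77 [0.4588 0.152  0.0471]
wrist mug 0.79 [ 0.5625 -0.0395  0.0414]
```

View pics/f.png

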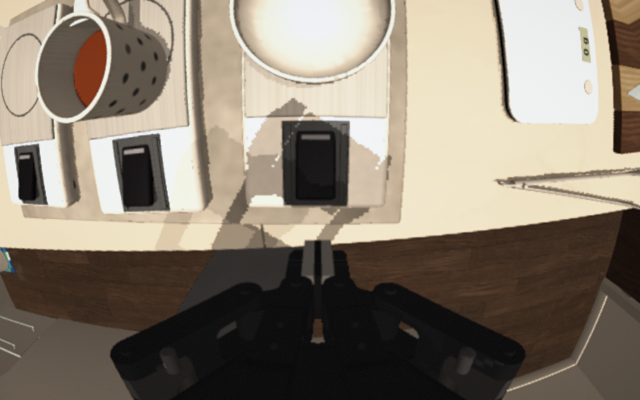

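The far end of the bowl's rocker now looks down and its near end raised, and the press ended on a hard stop (7.8 N, tip z 0.0486). Next is the empty plate, with a look from above it.

>>> play_rows([
  {"offset":[2,-38,-2],"twist":0,"grip":0},
  {"offset":[3,-76,-4],"twist":0,"grip":0},
  {"offset":[4,-114,-4],"twist":0,"grip":0},
  {"offset":[5,-152,-4],"twist":0,"grip":0},
  {"offset":[6,-190,-4],"twist":0,"grip":0},
])

```text
time: 10.1
tool_pos: [0.4303, -0.0104, 0.3329]
tool_rot: [-0.0, 0.999, -0.033, -0.002]
contact_force: [1.4, 0.4, -0.2]
gripper_width: -0.0
```

>>> play_rows([
  {"offset":[2,-38,0],"twist":0,"grip":0},
  {"offset":[3,-76,0],"twist":0,"grip":0},
  {"offset":[4,-114,0],"twist":0,"grip":0},
  {"offset":[4,-152,0],"twist":0,"grip":0},
  {"offset":[4,-167,0],"twist":0,"grip":0},
])

```text
time: 10.52
tool_pos: [0.4452, 0.158, 0.3327]
tool_rot: [-0.0, 1.0, -0.031, -0.002]
contact_force: [0.3, -0.7, -1.0]
gripper_width: -0.002
```

>>> play_rows([
  {"offset":[0,0,0],"twist":0,"grip":0},
  {"offset":[0,0,0],"twist":0,"grip":0},
])

```text
time: 10.68
tool_pos: [0.4454, 0.1549, 0.3328]
tool_rot: [0.001, 0.999, -0.032, -0.002]
contact_force: [-0.3, -0.4, -0.3]
gripper_width: -0.0
```

```bash
python3 - <<'E'
from h import *
delta([.4405,.1535,.245])
a=manip.grab_frame('wrist');N=['ring_empty','switch_empty','switch_bowl']; find('wrist',N,n=1)
manip.grab_frame('top');find('top',N,n=1)
manip.grab_frame('side');find('side',N,n=1)
cv2.imwrite('pics/g.png',a)
E
```

```text
t 10.68 tcp [0.4454 0.1549 0.3328] yaw -0.064 tilt [-0.004 -0.001] F [-0.3 -0.4 -0.3] w -0.0
offset mm [-4.4  1.6 87.8] twist 0.002
wrist ring_empty 0.76 [0.5863 0.1358 0.0476]
wrist switch_empty 0.86 [0.4626 0.1516 0.0535]
wrist switch_bowl 0.92 [ 0.4359 -0.2044  0.052 ]
top ring_empty 0.67 [0.589  0.1453 0.0473]
top switch_bowl 0.85 [ 0.4412 -0.2035  0.0516]
side ring_empty 0.89 [0.5886 0.138  0.0506]
side switch_empty 0.58 [0.4623 0.1493 0.0551]
side switch_bowl 0.86 [ 0.4405 -0.2043  0.0496]
```

View pics/g.png

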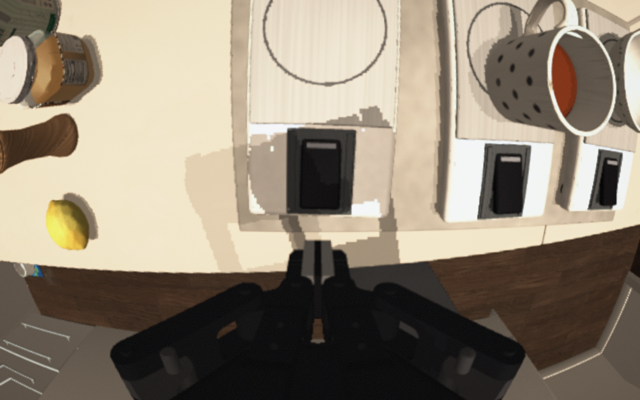

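The empty plate's rocker is at about (320,175), the same orientation as the mug's (still on). Press its near end at (0.4405, 0.1525).

>>> play_rows([
  {"offset":[-5,2,25],"twist":0,"grip":0},
  {"offset":[-5,2,50],"twist":0,"grip":0},
  {"offset":[-5,2,75],"twist":0,"grip":0},
  {"offset":[-5,2,90],"twist":0,"grip":0},
  {"offset":[-5,2,90],"twist":0,"grip":0},
])

```text
time: 11.7
tool_pos: [0.4385, 0.1521, 0.2407]
tool_rot: [0.001, 0.999, -0.033, -0.004]
contact_force: [-1.4, -0.0, 0.5]
gripper_width: -0.003
```

>>> play_rows([
  {"offset":[0,0,4],"twist":0,"grip":0},
  {"offset":[0,0,8],"twist":0,"grip":0},
  {"offset":[0,0,12],"twist":0,"grip":0},
  {"offset":[0,0,14],"twist":0,"grip":0},
  {"offset":[0,0,14],"twist":0,"grip":0},
])

```text
time: 12.12
tool_pos: [0.4407, 0.1526, 0.2314]
tool_rot: [-0.0, 0.999, -0.033, 0.001]
contact_force: [-0.8, 0.8, 2.7]
gripper_width: -0.002
```

>>> play_rows([
  {"offset":[0,0,2],"twist":0,"grip":0},
  {"offset":[0,0,4],"twist":0,"grip":0},
  {"offset":[0,0,6],"twist":0,"grip":0},
  {"offset":[0,0,8],"twist":0,"grip":0},
  {"offset":[0,0,8],"twist":0,"grip":0},
])

```text
time: 12.53
tool_pos: [0.4403, 0.1524, 0.2222]
tool_rot: [0.0, 0.999, -0.033, 0.0]
contact_force: [-0.3, 0.9, 0.2]
gripper_width: -0.001
```

```bash
python3 - <<'E'
from h import *
delta([.4405,.1525,.221])
E
```

```text
t 12.53 tcp [0.4403 0.1524 0.2222] yaw -0.066 tilt [ 0. -0.] F [-0.3  0.9  0.2] w -0.0
offset mm [ 0.1 -0.1  1.2] twist -0.0
```

The force fell to nothing, so the rocker sprang over. A couple of mm more to be sure, then retreat to a viewpoint that sees all three rockers.

>>> play_rows([
  {"offset":[0,0,1],"twist":0,"grip":0},
  {"offset":[0,0,2],"twist":0,"grip":0},
  {"offset":[0,0,2],"twist":0,"grip":0},
])

```text
time: 12.78
tool_pos: [0.4407, 0.1525, 0.2218]
tool_rot: [0.0, 0.999, -0.033, -0.0]
contact_force: [-4.3, -0.3, 8.5]
gripper_width: -0.0
```

>>> play_rows([
  {"offset":[0,0,-20],"twist":0,"grip":0},
  {"offset":[0,0,-50],"twist":0,"grip":0},
  {"offset":[-10,25,-80],"twist":0,"grip":0},
  {"offset":[-20,50,-110],"twist":0,"grip":0},
  {"offset":[-30,80,-125],"twist":0,"grip":0},
])

```text
time: 13.2
tool_pos: [0.4053, 0.0744, 0.3497]
tool_rot: [-0.0, 0.999, -0.032, 0.003]
contact_force: [1.6, -0.4, 1.0]
gripper_width: -0.002
```

>>> play_rows([
  {"offset":[0,35,0],"twist":0,"grip":0},
  {"offset":[0,70,0],"twist":0,"grip":0},
  {"offset":[0,90,0],"twist":0,"grip":0},
  {"offset":[0,90,0],"twist":0,"grip":0},
])

```text
time: 13.53
tool_pos: [0.3989, -0.0178, 0.3459]
tool_rot: [0.001, 0.999, -0.036, 0.0]
contact_force: [-0.7, -0.0, -0.4]
gripper_width: -0.001
```

```bash
python3 - <<'E'
from h import *
delta([.4,0,.34])
a=manip.grab_frame('wrist');N=['bowl','ring_bowl','mug','jar','mill']; find('wrist',N[:1],n=1)
b=manip.grab_frame('top');find('top',N,n=1)
c=manip.grab_frame('side');find('side',N,n=1)
cv2.imwrite('pics/i.png',np.vstack([cv2.resize(a[60:280],(800,275)),cv2.resize(c[130:270,240:460],None,fx=2.2,fy=2.2)[:,:484] if 0 else cv2.resize(c[130:270,230:450],(800,320))]))
E
```

```text
t 13.53 tcp [ 0.3989 -0.0178  0.3459] yaw -0.071 tilt [ 0.001 -0.002] F [-0.7 -0.  -0.4] w -0.0
offset mm [ -0.1 -17.9   5.9] twist -0.005
wrist bowl 0.83 [ 0.5641 -0.2068  0.0472]
top bowl 0.58 [ 0.5623 -0.2108  0.0422]
top mug 0.95 [ 0.5647 -0.0395  0.0439]
top jar 0.9 [0.5989 0.4283 0.0017]
top mill 0.6 [ 0.5315  0.4676 -0.0006]
side bowl 0.71 [ 0.5615 -0.2141  0.0435]
side ring_bowl 0.97 [ 0.5627 -0.2123  0.046 ]
side mug 0.83 [ 0.5583 -0.0396  0.0465]
side jar 0.59 [ 0.6022  0.4259 -0.0039]
side mill 0.58 [0.5297 0.4679 0.0054]
```

View pics/i.png

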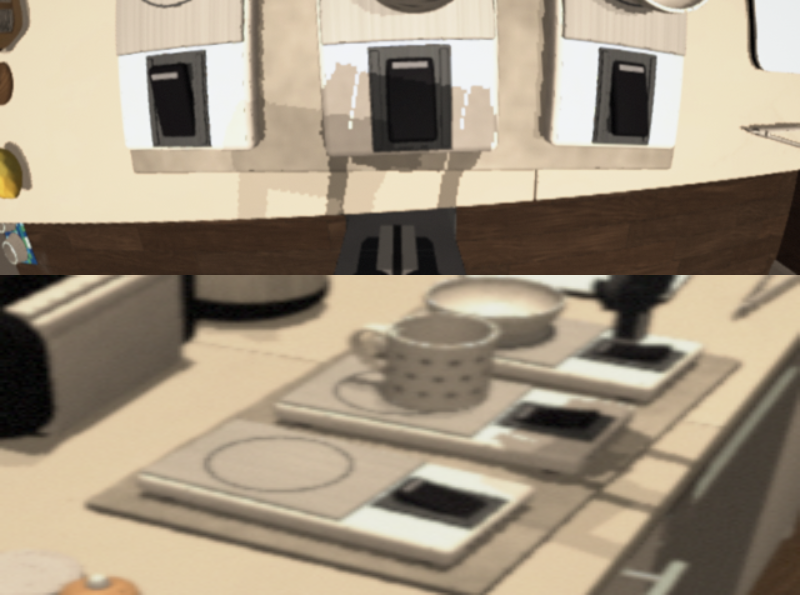

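The left (empty) rocker now leans the opposite way to the other two, with its far end raised (off). The middle and right rockers have their near ends raised (on). The bowl is on the ring, and the mug, jar and mill are where they were.

```bash
python3 -c "
from plant import manip
print(manip.job_done())"
```

```text
the job is handed in; nothing more can be done
None
```

I pushed the bowl back onto its ring with the open fingers, switched its plate on by pressing the far end of the rocker, and switched the empty plate off by pressing the near end. I handed the job in at about 13.7 s of robot time; no verdict was reported.

- **Bowl:** the last looks put it at about (0.5625, -0.2105), against a ring middle of about (0.563, -0.211). That is within a few millimetres, well inside the 15 mm limit. The views showed it standing upright on the deck.
- **Rockers:** there is no direct reading of their angles. I judged them from the press forces (about 8 N against the stop on both) and from the final wrist picture. It showed the bowl's and mug's rockers with the near end raised (on) and the empty plate's with the far end raised (off).
- **Other things:** the jar, mill and mug were found where they had been, within the networks' noise. The top and side cameras differed by about 6 mm on the mug's position.
- **Arm:** it was clear of everything at hand-in.

No check failed.

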